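# Sweep the ripening-room fans off, leave the cooling on

## Task

Switch off the four small fan switches under the wire shelf in one drag of a fingertip along the row, beginning at the robot's left end, towards which their levers lean, and staying down at the bank until all four are over. Leave the larger cooling switch at the end of the row on, and do not disturb the things standing about; then take the hand away.

Things in the scene. Friction and masses are not known exactly. Their poses are not given: they have to be found in the camera images.
- bank: Switch console fixed to the table: white box 440 mm long (its y), 95 mm deep. Its white top face slopes 30 degrees: low at the front (-x, robot's side), rising towards its own +x; face centre 75 mm above the origin, 116 mm up the slope. Origin on the table under the face's middle; z up, +y runs along the row from fan4 to fan1, to the robot's left within 15 degrees
- cooler (a joint): the larger cooling switch's lever; 0 = on (lever 11 degrees off square to the face, leaning to the bank's +y), 0.2 = square to the face, 1.1 rad = fully off (leaning 52 degrees to the bank's -y). The weighted lever drops to off by itself once past about 0.35 and stays on below 0.1; a light touch (under 1 N) moves it. It must stay on
- cooler_root (a point): pivot of the cooling switch, which is larger (lever 50 mm, 26 mm black ball) and stands alone on a small steel plate at one end of the row or the other, about 95 mm beyond the last fan switch; a round lamp lens stands at the opposite end
- shelf_edge (a point): middle of the 8 mm front bar of an open wire shelf, part of the bank, level 240 mm above the table, 490 mm long, on 10 mm posts (280 mm tall) at bank y = +-245 mm; it reaches from bank x = -33 to +165 mm and so hangs over the switches: a tool must lean, coming from the robot's side in front of this bar, square to the sloping face or leaning a little more
- cheese: bystander: a small white cheese wheel, 100 mm across, 42 mm tall, origin under its centre
- brush: bystander: a hand brush lying on the table
- jar: bystander: a closed glass jar, 68 mm across, 100 mm tall, origin under its centre
- fan1_root (a point): pivot of fan switch 1 (the first of the row, at its +y end), 4 mm out from the sloping face. Four alike steel levers 56 mm apart, 40 mm from pivot to centre of a 14 mm black ball. Square to the face from this pivot, the ball tops out at 46 mm when on, 32 mm when off: a fingertip 34 to 42 mm out pushes each over, then passes above it
- fan1 (a joint): lever of fan switch 1; 0 = on (lever 11 degrees off square to the face, leaning to the bank's +y), 0.2 = square to the face, 1.1 rad = fully off (leaning 52 degrees to the bank's -y). The weighted lever drops to off by itself once past about 0.35 and stays on below 0.1; a light touch (under 1 N) moves it
- fan2_root (a point): pivot of fan switch 2 (number 2 from the +y end), as fan1_root
- fan2 (a joint): lever of fan switch 2; values as for fan1
- fan3_root (a point): pivot of fan switch 3 (number 3 from the +y end), as fan1_root
- fan3 (a joint): lever of fan switch 3; values as for fan1
- fan4_root (a point): pivot of fan switch 4 (the last of the row, at its -y end), as fan1_root
- fan4 (a joint): lever of fan switch 4; values as for fan1

How it is judged (in metres and radians):
On the way:
1. the drag is under way: the first fan switch (at the end towards which the levers lean) is off while the last is still on (value of joint fan1 above 0.9 rad and value of joint fan4 below 0.15 rad).
At the end, for the whole second after the job is handed in: All four fan switches are off (each over 0.9 of 1.1 rad), the cooling switch is still on (under 0.15 rad), and the cheese, brush and jar are within 20 mm of where they stood (value of joint each of fan1, fan2, fan3, fan4 above 0.9 rad and value of joint cooler below 0.15 rad and distance of each of cheese, brush, jar from where it was at the start of the episode below 0.02 m); the robot touches nothing.
It fails at once if the finger leaves the bank (grasp point over 200 mm high or over 160 mm in front of the middle of the bank) while some fan switches are off and others on (value of joint any of fan1, fan2, fan3, fan4 above 0.6 rad and value of joint any of fan1, fan2, fan3, fan4 below 0.4 rad and (height (world z) of the grasp point above 0.2 m or x of the grasp point in the frame of bank below -0.16 m)).
It fails at once if the cooling switch is thrown (value of joint cooler above 0.3 rad).
It fails at once if a bystander is disturbed (moved over 20 mm) (distance of any of cheese, brush, jar from where it was at the start of the episode above 0.02 m).
It also fails if it takes over 32 s, if anything falls off the work surface, if the arm or the gripper's body presses on something with over 40 N, if the wrist force passes 120 N, or if a joint passes its speed limit or range.

## Robot

A 7-joint arm with a two-finger parallel gripper is mounted at the origin on the work surface. World frame = base frame: x ahead of the robot, y to its left, z up, the work surface at z = 0. Lengths are in mm, angles in rad, forces in N, time in s.
With the tool pointing down it reaches from about 400 to 900 mm from the base axis. Payload 5.5 kg.
Tool frame: the origin (TCP) lies between the finger pads; the fingertips stand 8 mm ahead of it and the grasp point (between the pads) lies 11 mm behind it; z points along the fingers, y is the direction in which the jaws open and shut (so a half turn about z gives the same grasp; the last joint's range is limited). The gripper opens to 85 mm and grips with 20 to 120 N. Pads are 22 mm wide; open, the fingers measure 114 mm over their backs; the gripper's body (76 mm by 85 mm) begins 54 mm behind the grasp point. The pads swing forward as they close: fully open they stand 13 mm farther back than shut.
Start: joints at [1.459, 0.501, -0.427, 1.55, 0.221, 1.138, -0.21], TCP at [237.988, -604.865, 239.31] pointing down, gripper open.
Joint ranges: [-2.88, 2.88], [-0.31, 2.03], [-1.54, 1.56], [0.2, 2.42], [-1.41, 4.55], [0.19, 2.02], [-2.57, 2.57]. Speed limits (rad/s): [2.57, 2.57, 3.14, 3.14, 3.14, 3.14, 3.14].

## Interface

Orientations are given as a unit quaternion [x, y, z, w].
In Python, from plant import * gives the robot as it stands. The module is installed in compiled form; this text tells all that it offers. Calls block until the motion is done:
- move_pose(position, orientation): joint-space move of the TCP to a pose.
- movel(position, max_speed=150, rotation=None, until_force=None): straight line of the TCP; rotation=None keeps the orientation; max_speed is the mean speed in mm/s. With until_force (N) it stops when the force on the tool has changed by that much, and returns True; else False.
- move_joints(angles): joint-space move.
- command_gripper(opening): finger opening in mm; the grip force is fixed at half the most; returns when the fingers have stopped.
- sleep(seconds).
- ik(position, orientation): joint angles nearest the present ones, or None.
- get_state(): the state.
- snapshot(name): name is "scene" or "side" or "wrist"; returns (picture, depth): 480x640x3 uint8, blue, green, red; 480x640 float32, mm along the optical axis (not along the pixel's ray), 0 where there is no reading.
- camera_info(name): a dict with "K" (3x3 intrinsics, pixels), "R" (3x3) and "t" (3): a world point X has camera coordinates R X + t. Camera axes: x right, y down, z forward; pixel columns grow to the right and rows downward; lengths in mm; the calibration is good to about 2 mm. A picture is of the moment at which its call begins: read the wrist's pose just before it. camera_info takes no time and is no camera call; for the wrist camera it gives the pose at the moment of the call.
A pose or a line that the arm cannot do raises Unreachable and nothing moves.
- close_job(): hands the job in, once; it reports no verdict.
The state is a dict: "time": time; "joint_pos": joint angles; "joint_vel": joint speeds; "effort": joint torques, N m; "tcp_pos": TCP position; "tcp_rot": TCP orientation; "force": force on the tool from outside, world axes, zero at the start; "ft_torque": the same for the moment, N m; "grip_width": finger opening in mm.
Only numpy, scipy, OpenCV 4.12 (cv2) and the standard library are available. Lean on these libraries where they do the work, as an engineer would, in place of code of your own. Each camera call takes 0.05 s, during which the arm holds its last target. There are 200 camera calls.

## Working session

There is one attempt and no reset: what is moved stays moved. The work goes in short steps, each a Python script; the robot and the scene stay as the last script left them, time stands still between calls to the robot, and variables do not carry over. Pictures are saved under pics/ and viewed, about 8 in all and at most 12, crops included, and the job is handed in when it is done.

```bash
mkdir -p pics
python3 - <<'E'
from plant import *
import cv2,numpy as np
for n in ("scene","side"):
    p,d=snapshot(n); cv2.imwrite(f"pics/{n}0.png",p); np.save(f"pics/{n}0.npy",d)
    c=camera_info(n); R=np.array(c["R"]);print(n,np.array(c["K"]).round(1).tolist(),(-R.T@np.array(c["t"])).round(), R.round(3).tolist())
print(get_state())
E
```

```text
scene [[451.2, 0.0, 322.2], [0.0, 451.2, 238.1], [0.0, 0.0, 1.0]] [1022. -798.  740.] [[0.853, 0.521, 0.015], [0.288, -0.447, -0.847], [-0.435, 0.727, -0.532]]
side [[613.9, 0.0, 303.9], [0.0, 613.9, 230.0], [0.0, 0.0, 1.0]] [-290.  690. 1239.] [[-0.649, -0.76, -0.013], [-0.52, 0.456, -0.722], [0.555, -0.462, -0.691]]
{'time': 0.1, 'joint_pos': array([ 1.45920406,  0.5017183 , -0.42683713,  1.55133651,  0.22078439,
        1.13830782, -0.2102826 ]), 'joint_vel': array([-0.00093575, -0.000333  , -0.00098464, -0.00177792, -0.00034852,
       -0.00133843,  0.00122051]), 'effort': array([-1.10427689e-02, -5.70806730e+01, -5.83859950e+00, -2.81746387e+01,
        1.05308258e-02,  5.51941470e-03,  1.52331046e-05]), 'tcp_pos': array([ 237.71298312, -604.32205324,  238.39183632]), 'tcp_rot': array([ 9.82484538e-01,  1.86342143e-01, -1.21178632e-04, -8.50544883e-04]), 'force': array([-0.58918908, -0.06023973, -0.15019713]), 'ft_torque': array([-0.01786521, -0.01565126, -0.03951548]), 'grip_width': 85.181449764186}
```

View pics/scene0.png

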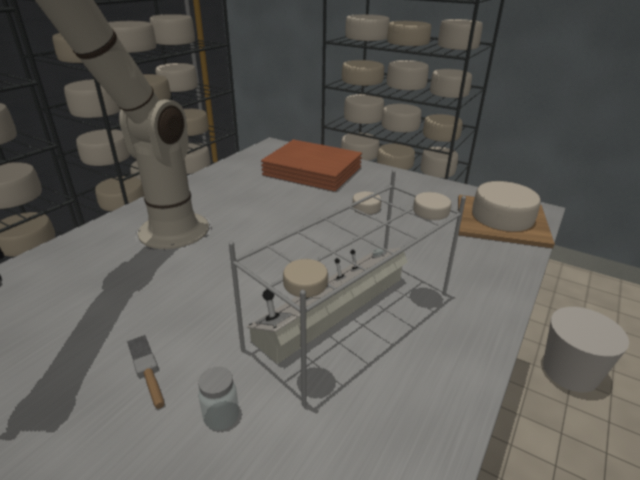

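View pics/side0.png

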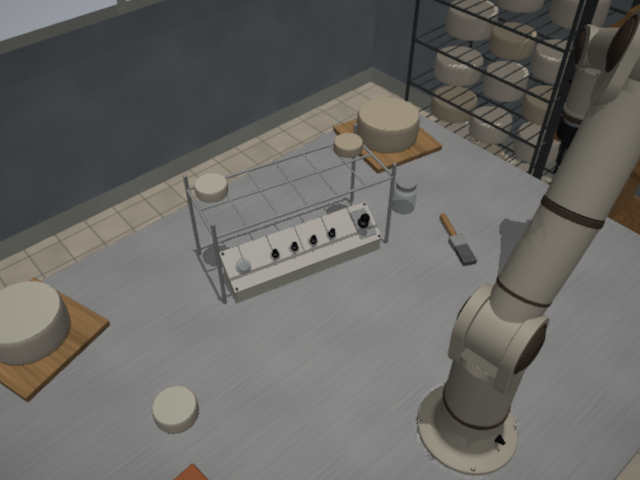

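The side view shows the bank: lamp at (243,265), the four fan balls at about (276,253) to (332,232), and the cooler at (365,220), which is the robot's right (-y) end. The cheese is at (175,408), the jar at (404,195) and the brush at (457,240). Next I measure the face plane and the balls.

```bash
cat > h.py <<'E'
import numpy as np,cv2
from scipy.spatial.transform import Rotation as Ro
def cam(c): return np.array(c["K"]),np.array(c["R"]),np.array(c["t"]).ravel()
def ray(c,u,v):
    K,R,t=cam(c); return -R.T@t, R.T@np.linalg.inv(K)@np.array([u,v,1.])
def onplane(c,u,v,n,d):   # n.X=d
    o,r=ray(c,u,v); return o+r*(d-n@o)/(n@r)
def pts(c,D,us,vs):
    K,R,t=cam(c); z=D[vs,us]; q=np.stack([(us-K[0,2])/K[0,0]*z,(vs-K[1,2])/K[1,1]*z,z])
    return (R.T@(q-t[:,None])).T
def proj(c,X):
    K,R,t=cam(c); q=K@(R@np.asarray(X,float)+t); return q[:2]/q[2]
E
python3 - <<'E'
from plant import camera_info
from h import *
p=cv2.imread("pics/side0.png");D=np.load("pics/side0.npy");c=camera_info("side")
g=cv2.cvtColor(p,cv2.COLOR_BGR2GRAY).astype(int)
vs,us=np.mgrid[190:310,200:400];vs=vs.ravel();us=us.ravel()
P=pts(c,D,us,vs); ok=(g[vs,us]>120)&(D[vs,us]>0)&(P[:,2]>25)&(P[:,2]<125)
Q=P[ok];print(len(Q),Q.min(0),Q.max(0))
rng=np.random.default_rng(0);best=None
for _ in range(500):
    a=Q[rng.choice(len(Q),3,False)];n=np.cross(a[1]-a[0],a[2]-a[0]);n/=np.linalg.norm(n)+1e-9
    n*=np.sign(n[2]) 
    if not .75<n[2]<.95: continue
    s=abs((Q-a[0])@n)<3
    if best is None or s.sum()>best.sum(): best=s
F=Q[best];m=F.mean(0);n=np.linalg.svd(F-m)[2][2];n*=np.sign(n[2]);print("n",n,"tilt",np.degrees(np.arccos(n[2])),"yaw x",np.degrees(np.arctan2(-n[1],-n[0])),len(F),m)
r=cv2.minAreaRect(((F-m)@np.stack([np.cross(n,[0,0,1]),np.cross(n,np.cross(n,[0,0,1]))]).T).astype(np.float32));print(r)
d=n@m
mask=((g<45).astype(np.uint8));mask[:, :200]=0;mask[:,400:]=0;mask[:190]=0;mask[310:]=0
N,L,S,C=cv2.connectedComponentsWithStats(mask)
for i in range(1,N):
    if S[i,4]>=15: print(S[i],C[i].round(1),onplane(c,*C[i],n,d+43.3).round(1))
cv2.imwrite("pics/c1.png",cv2.resize(p[170:310,190:410],None,fx=3.6,fy=3.6,interpolation=cv2.INTER_CUBIC))
E
```

```text
5480 [ 501.54208185 -404.62182187   39.30101727] [704.27287038 174.63629543 109.81655032]
n [-0.47334592  0.11580635  0.87323108] tilt 29.16368871822241 yaw x -13.747640057152939 3144 [609.09831276 -29.41533343  74.40945349]
((-10.321220397949219, -0.05980491638183594), (56.313804626464844, 214.14157104492188), 89.81413269042969)
[358 214  11  14 109] [363.4 220.6] [ 538.8 -209.3  109.7]
[329 229   6   8  36] [331.7 232.7] [ 560.8 -113.9  109. ]
[310 235   6   9  35] [312.9 239.4] [574.3 -59.7 109.1]
[291 242   7   9  39] [294.2 246.2] [587.4  -6.8 109.2]
[272 249   7   9  41] [274.8 253.3] [600.6  47.  109.2]
```

View pics/c1.png

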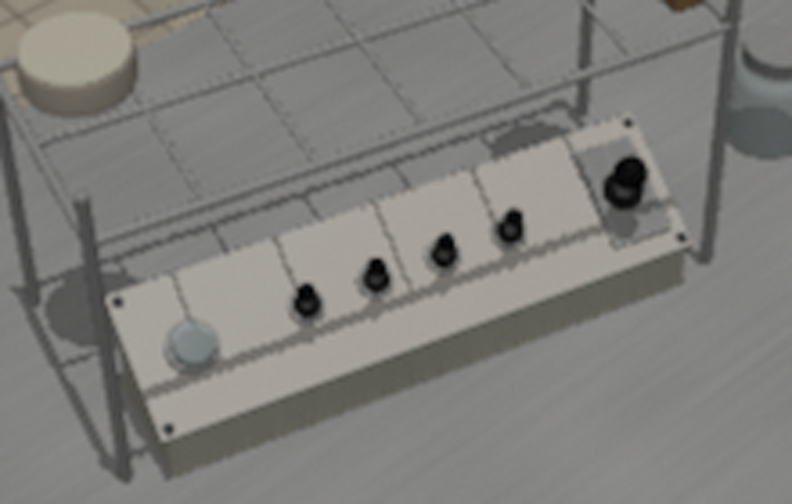

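The crop shows the face with its corner screws at crop (118,301), (168,428), (628,123) and (681,238). The fan balls run from (309,296) to (513,221) and the cooler ball is at (630,172). Now I fit the bank frame, plan the lean and check IK.

Run:
```python
from plant import *
from h import *
c=camera_info("side");f=lambda u,v:(u/3.6+190-.36,v/3.6+170-.36)
yaw=np.radians(-13.9)
ex=np.array([np.cos(yaw),np.sin(yaw),0]);ey=np.array([-np.sin(yaw),np.cos(yaw),0]);ez=np.array([0,0,1.])
n=-.5*ex+np.sqrt(.75)*ez
m=np.array([609.1,-29.4,74.4]);d=n@m
scr=np.array([onplane(c,*f(*q),n,d) for q in((118,301),(168,428),(628,123),(681,238))]);o=scr.mean(0)
print("screws",scr.round(1).tolist(),"centre",o.round(1))
print("yaw screws",[np.degrees(np.arctan2(*(scr[a]-scr[b])[[1,0]]))-90 for a,b in((0,2),(1,3))])
B=lambda X:np.array([(X-o)@ex,(X-o)@ey,X[2]])
for q in((309,296),(378,270),(446,245),(513,222)): 
    X=onplane(c,*f(*q),n,d+43.3); print("ball",X.round(1),"bank",B(X).round(1), "root bank",(B(X-ey*7.6-n*39.3)).round(1))
cs=camera_info("scene")
o0=o.copy();o0[2]=0
for q in((-33,-245,240),(-33,245,240)): X=o0+ex*q[0]+ey*q[1]+ez*q[2]; print("post",X.round(),proj(c,X).round(1),proj(cs,X).round(1))
for lean in(36,42):
  a=np.radians(lean);tz=np.sin(a)*ex-np.cos(a)*ez
  for s in(1,-1):
    ty=s*ey;R=Ro.from_matrix(np.stack([np.cross(ty,tz),ty,tz],1));
    tip=o+n*42
    for y in(130,-100):
      for back in(8,150):
        j=ik(tip+ey*y-tz*back,R.as_quat()); print(lean,s,y,back,None if j is None else np.round(j,2))
```

```text
screws [[697.4, 143.6, 99.9], [614.0, 165.3, 50.2], [594.4, -267.6, 99.2], [510.7, -246.0, 49.3]] centre [604.2 -51.2  74.7]
yaw screws [np.float64(-14.064265368837923), np.float64(-14.096840377417948)]
ball [602.4  43.3 110.6] bank [-24.4  91.2 110.6] root bank [-4.8 83.6 76.5]
ball [589.7 -10.3 110.9] bank [-23.8  36.2 110.9] root bank [-4.2 28.6 76.9]
ball [576.7 -63.9 111. ] bank [-23.6 -19.  111. ] root bank [ -4.  -26.6  77. ]
ball [ 562.7 -117.2  110.6] bank [-24.4 -74.  110.6] root bank [ -4.7 -81.6  76.5]
post [ 513. -281.  240.] [392.9 176.1] [232.2 261.8]
post [631. 195. 240.] [214.5 237.2] [391. 186.]
36 1 130 8 [ 0.24  0.51 -0.71  2.21  1.68  0.64 -0.49]
36 1 130 150 [ 0.53  0.16 -1.09  2.28  1.15  0.62 -0.11]
36 1 -100 8 [ 0.7   0.38 -0.57  2.35  2.25  0.28 -0.65]
36 1 -100 150 None
36 -1 130 8 [-0.57  0.41  0.23  2.23  1.64  0.26  2.52]
36 -1 130 150 [-1.82  0.29  1.5   2.33  0.26  0.28 -2.45]
36 -1 -100 8 [ 0.37  0.33 -0.21  2.36  2.65  0.2   2.04]
36 -1 -100 150 None
42 1 130 8 [ 0.35  0.61 -0.89  2.26  1.91  0.86 -0.67]
42 1 130 150 [ 0.25  0.13 -0.87  2.37  1.41  0.63 -0.45]
42 1 -100 8 None
42 1 -100 150 None
42 -1 130 8 [-0.8   0.47  0.45  2.3   2.17  0.3   1.9 ]
42 -1 130 150 None
42 -1 -100 8 None
42 -1 -100 150 None
```

```bash
cat >> h.py <<'E'
yaw=np.radians(-14.0)
ex=np.array([np.cos(yaw),np.sin(yaw),0]);ey=np.array([-np.sin(yaw),np.cos(yaw),0]);ez=np.array([0,0,1.])
n=-.5*ex+np.sqrt(.75)*ez
o=np.array([604.2,-51.2,0])
def W(x,y,z): return o+ex*x+ey*y+ez*z
def rot(lean,s=1):
    a=np.radians(lean);tz=np.sin(a)*ex-np.cos(a)*ez;ty=s*ey
    return tz,Ro.from_matrix(np.stack([np.cross(ty,tz),ty,tz],1)).as_quat()
def tcp(y,out,lean,root=(-3,77.5)):  # fingertip 'out' mm from pivots
    tz,q=rot(lean); return W(root[0],y,root[1])+n*out-tz*8,q
E
python3 - <<'E'
from plant import *
from h import *
for lean in(30,33,36):
  tz,q=rot(lean)
  for out in (38,55):
    print(lean,out,[ (y,None if (j:=ik(tcp(y,out,lean)[0],q)) is None else np.round(j,2).tolist()) for y in(130,60,0,-60,-95)])
  for z in(130,200,260,330):
    print(lean,"z",z,[(x,y) for y in(60,130,180) for x in(-80,-120,-160,-200,-240) if ik(W(x,y,z),q) is not None])
E
```

```text
30 38 [(130, [0.37, 0.55, -0.85, 2.14, 1.46, 0.67, -0.22]), (60, [0.54, 0.5, -0.86, 2.2, 1.5, 0.57, -0.16]), (0, [0.2, 0.35, -0.29, 2.26, 1.42, 0.25, -0.08]), (-60, [0.42, 0.34, -0.37, 2.28, 1.49, 0.2, -0.01]), (-95, [0.63, 0.36, -0.51, 2.28, 1.51, 0.2, 0.06])]
30 55 [(130, [0.39, 0.51, -0.87, 2.15, 1.4, 0.66, -0.18]), (60, [0.49, 0.43, -0.8, 2.22, 1.41, 0.52, -0.11]), (0, [0.74, 0.44, -0.93, 2.26, 1.47, 0.49, -0.04]), (-60, [0.42, 0.3, -0.38, 2.29, 1.31, 0.19, 0.16]), (-95, [0.66, 0.32, -0.55, 2.29, 1.34, 0.2, 0.23])]
30 z 130 [(-80, 60), (-120, 60), (-80, 130), (-120, 130), (-160, 130), (-80, 180), (-120, 180), (-160, 180), (-200, 180)]
30 z 200 [(-80, 60), (-120, 60), (-80, 130), (-120, 130), (-160, 130), (-200, 130), (-80, 180), (-120, 180), (-160, 180), (-200, 180), (-240, 180)]
30 z 260 [(-80, 60), (-120, 60), (-160, 60), (-200, 60), (-80, 130), (-120, 130), (-160, 130), (-200, 130), (-240, 130), (-80, 180), (-120, 180), (-160, 180), (-200, 180), (-240, 180)]
30 z 330 [(-80, 60), (-120, 60), (-160, 60), (-80, 130), (-120, 130), (-160, 130), (-200, 130), (-240, 130), (-80, 180),
[... 1558 characters left out ...]
4, 0.34, -0.55, 2.34, 1.88, 0.37, -0.53]), (-60, [0.45, 0.31, -0.42, 2.37, 2.14, 0.25, -0.67]), (-95, [0.66, 0.32, -0.54, 2.37, 2.2, 0.24, -0.63])]
36 z 130 [(-80, 60), (-80, 130), (-120, 130), (-80, 180), (-120, 180), (-160, 180)]
36 z 200 [(-80, 60), (-80, 130), (-120, 130), (-160, 130), (-80, 180), (-120, 180), (-160, 180), (-200, 180), (-240, 180)]
36 z 260 [(-80, 60), (-120, 60), (-160, 60), (-80, 130), (-120, 130), (-160, 130), (-200, 130), (-240, 130), (-80, 180), (-120, 180), (-160, 180), (-200, 180), (-240, 180)]
36 z 330 [(-80, 60), (-120, 60), (-160, 60), (-80, 130), (-120, 130), (-160, 130), (-200, 130), (-240, 130), (-80, 180), (-120, 180), (-160, 180), (-200, 180), (-240, 180)]
```

Run:
```python
from plant import *
from h import *
command_gripper(0)
tz,q=rot(35)
s=get_state()
movel([300,-420,330],max_speed=250)
move_pose([310,-290,380],s["tcp_rot"])
print(get_state()["time"])
move_pose(W(-200,130,300),q)
s=get_state();print(s["time"],s["tcp_pos"],s["joint_pos"].round(2),s["force"],s["grip_width"],W(-200,130,300))
ci=camera_info("wrist");import pickle
p,d=snapshot("wrist");cv2.imwrite("pics/w1.png",p);np.save("pics/w1.npy",d);pickle.dump(ci,open("pics/w1.pkl","wb"))
p,d=snapshot("side");cv2.imwrite("pics/s1.png",p)
for y in(84,28,-28,-84): print(y,proj(ci,W(-3,y,77.5)).round(1),proj(ci,W(-3,y+7.6,77.5)+n*39.3).round(1))
```

```text
2.4917
4.1083 [442.08195982 122.2992989  300.08355444] [ 0.36 -0.26 -0.89  2.31  0.4   0.6   0.48] [-0.02376928 -0.48571575 -0.55626566] 0.2859509980802956 [441.59070117 123.32282354 300.        ]
84 [281.4 215.9] [284.9 227.3]
28 [236.1 215.9] [235.5 227.4]
-28 [190.8 216. ] [186.1 227.5]
-84 [145.4 216.1] [136.7 227.5]
```

View pics/w1.png

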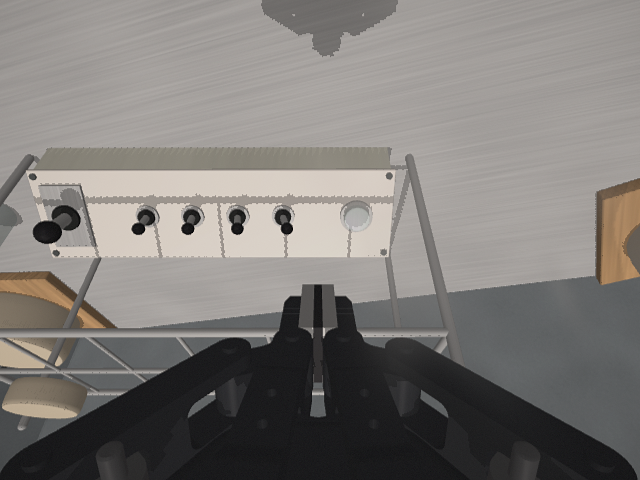

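View pics/s1.png

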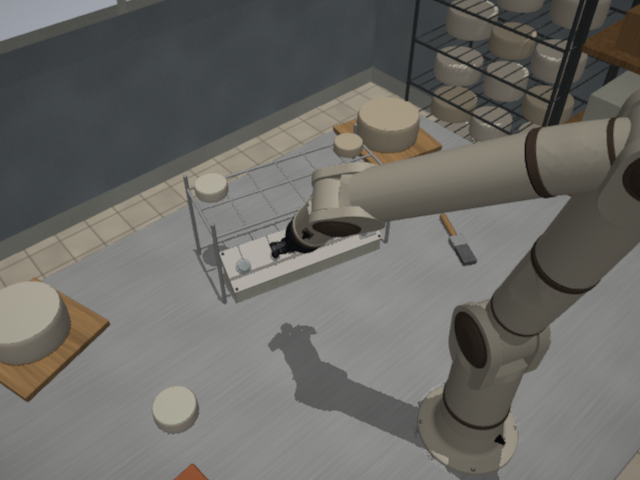

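The wrist view shows the fan balls at (287,229), (237,229), (188,229) and (138,229). The prediction was (285,227) to (137,227), so the model is good to about 2 mm. Nothing is touched, and the camera is on the robot side, away from the shelf. Next I go in beside fan1 and touch the face to calibrate the height.

Run:
```python
from plant import *
from h import *
L=35;Y=132
tz,q=rot(L)
p,_=tcp(Y,38,L)
movel(p-tz*90,max_speed=150)
print("f",get_state()["force"].round(2))
movel(p,max_speed=80)
s=get_state();print("f",s["force"].round(2),(s["tcp_pos"]-p).round(2))
movel(tcp(Y,8,L)[0],max_speed=60)
hit=movel(tcp(Y,-12,L)[0],max_speed=15,until_force=3)
s=get_state();tip=s["tcp_pos"]+tz*8
print(hit,"tip out",(tip-W(-3,Y,77.5))@n,s["force"].round(2),s["time"])
movel(p,max_speed=60)
s=get_state();print((s["tcp_pos"]-p).round(2),s["joint_pos"].round(2),s["force"].round(2),s["time"])
ci=camera_info("wrist");im,d=snapshot("wrist");cv2.imwrite("pics/w2.png",im)
```

```text
f [1.08 0.06 0.22]
f [-0.4  -0.33  0.33] [0.04 0.24 0.48]
True tip out -2.913494807966885 [-3.35  0.29  6.08] 8.1833
[ 0.03 -0.25 -0.08] [ 0.35  0.56 -0.85  2.19  1.66  0.71 -0.43] [-0.63 -0.54 -0.71] 9.025
```

View pics/w2.png

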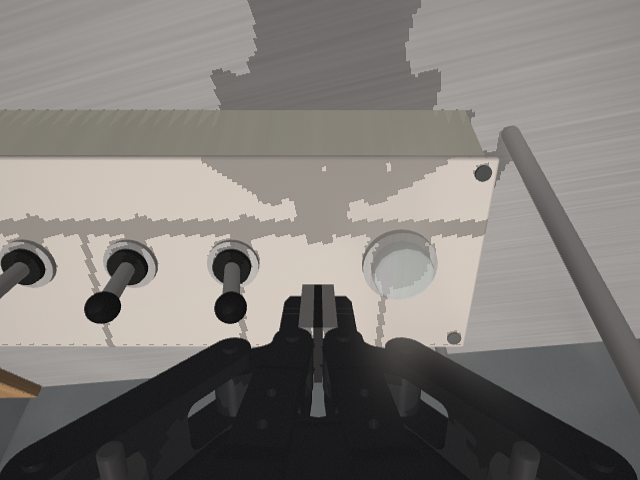

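The face contact was at -2.9 mm. I expected about -3, allowing for the tip's low corner, so the 38 mm height is right. The fingertip at (318,290) stands beside fan1's ball at (231,307) and clear of the lamp. I check the lateral offset, then drag.

Run:
```python
from plant import *
from h import *
L=35;tz,q=rot(L)
ci=camera_info("wrist")
r=W(-3,0,77.5)
X=onplane(ci,231,307,n,n@r+39.3); dx=(X-r)@np.cross(ey,n); dy=(X-r)@ey
print("ball1 across",dx,"along",dy)
assert abs(dx)<7
movel(tcp(-94,38,L)[0],max_speed=70)
s=get_state();print(s["tcp_pos"]-tcp(-94,38,L)[0],s["force"].round(2),s["time"])
sleep(.3)
im,d=snapshot("wrist");im2,_=snapshot("side")
cv2.imwrite("pics/w3.png",np.vstack([im[100:400],cv2.resize(im2[170:310,190:410],(640,280))]))
```

```text
ball1 across 1.0469991086934982 along 93.30083403343033
[ 0.04287125  0.23988323 -0.01022379] [0.23 0.19 0.26] 12.45
```

View pics/w3.png

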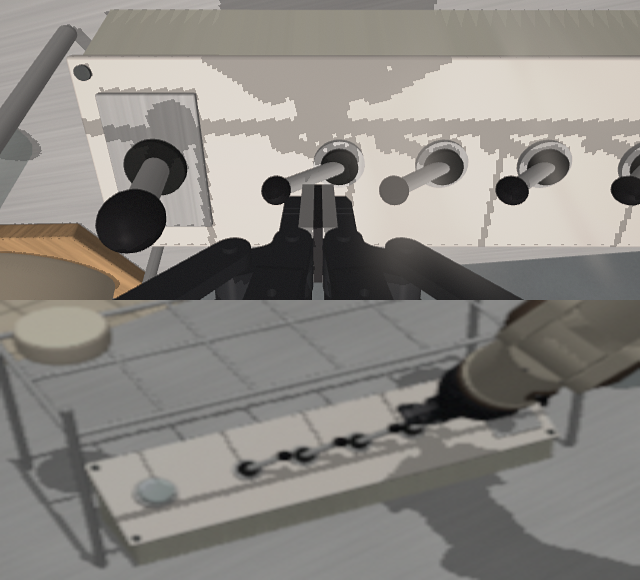

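All four levers lean over to -y, fan4 included (ball at 277,190, pivot at 338,165), and the cooler still stands on. I lift clear, go back above the row and retreat at the open end.

Run:
```python
from plant import *
from h import *
L=35;tz,q=rot(L)
movel(tcp(-94,52,L)[0],max_speed=60)
movel(tcp(130,52,L)[0],max_speed=110)
movel(tcp(130,38,L)[0]-tz*90,max_speed=110)
movel(W(-200,130,300),max_speed=150)
s=get_state();print(s["time"],s["force"].round(2))
a,_=snapshot("scene");b,_=snapshot("side");w,_=snapshot("wrist")
cv2.imwrite("pics/e.png",np.vstack([w[130:290],np.hstack([cv2.resize(a,(320,240)),cv2.resize(b,(320,240))])]))
for nme,x in(("scene",a),("side",b)):
    x0=cv2.imread(f"pics/{nme}0.png")
    for k,(u,v,r) in {"scene":{"brush":(145,370,40),"jar":(218,397,32),"cheese":(367,203,18)},"side":{"brush":(457,240,28),"jar":(404,195,18),"cheese":(175,408,28)}}[nme].items():
        print(nme,k,cv2.absdiff(x,x0)[v-r:v+r,u-r:u+r].mean().round(2))
```

```text
17.55 [ 1.13 -0.49 -0.01]
scene brush 1.03
scene jar 0.64
scene cheese 0.6
side brush 7.96
side jar 17.92
side cheese 7.73
```

View pics/e.png

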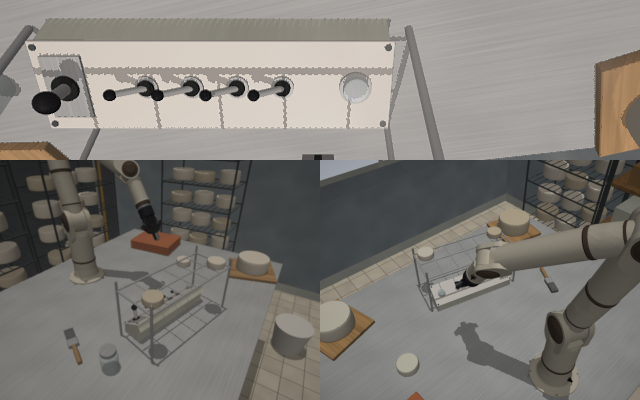

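```bash
python3 -c "
from plant import *
close_job();print(get_state()['time'])"
```

```text
the job is handed in; nothing more can be done
the job is handed in; nothing more can be done
```

The four fan switches are off, the cooling switch is still on, and the job is handed in. I closed the gripper, leaned it 35° in front of the shelf bar and touched the face lightly beside fan1 to check the height. One drag at about 38 mm above the pivots then went from fan1 past fan4. I lifted off, came back above the row and withdrew to the robot's side.

**Switches:** the last wrist view shows all four fan levers lying over towards fan4's end and the cooling lever still up.

**Time and force:** the hand was clear at 17.6 s, with about 1 N on the force sensor, which is noise level.

**Bystanders:** in the scene camera the brush, jar and cheese areas match the starting picture (mean difference 1.0 grey level or less). The side camera disagreed, with differences of 8 to 18. I put that down to the arm hiding the jar and to shadow or brightness changes, but did not check further.

The hand-in gave no verdict.

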